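Rock the angle gauge on the sprung stud onto its mark and hold it

TASK

Pick up the angle gauge by the block on its top, stand it upright with its sole on the top of the sprung stud so that the stud gives a little, then rock it sideways on the stud until its swinging pointer comes to rest in the gap between the two prongs of the gauge's fork. Keep the stud pressed part of its way down, not to its stop, and finish still holding the gauge like that, ready for the angle to be scribed: the program ends while holding, with nothing put down or let go. Leave the other things on the bench where they lie.

Things in the scene. Friction and masses are not known exactly. Their poses are not given: they have to be found in the camera images.
- gauge_handle (a point): Centre of the aluminium grip block on top of the loose angle gauge (0.3 kg): 28 mm wide (gauge y), 20 mm thick (gauge x), 107 to 157 mm above the sole; this point is 132 mm above it, on the centre line. Below it is a white upright dial plate, 84 mm wide (y), 6 mm thick, its top edge 107 mm above the sole. Gauge x: the dial's normal; y: across the dial; z: up. Starts upright on the bench.
- gauge_sole (a point): Centre of the flat underside of the gauge; the steel sole is 64 mm (y) by 44 mm (x), 10 mm thick. Axes as the gauge. Pointer and fork are on the dial's +x face, which looks roughly away from the robot, and stick out up to 45 mm on that side.
- pointer (a joint): Dark pointer of the gauge, a free pendulum pivoted 95 mm above the sole on the dial's +x face; it hangs plumb after swinging for a second or two. Value (rad) against the gauge: 0 when the gauge is upright; leaning the gauge's top by an angle towards its own +y (and holding it) gives plus that angle, the tip then lying towards +y on the dial.
- fork (a joint): Fork (the mark) on the same pivot, just below the pointer's bar: two bars 42 mm long along x, 18 mm apart centre to centre, set stiffly at 0.24 to 0.45 rad; it stays where it is set. Same zero and sense as the pointer: the pointer is on the mark, midway between the prongs, when both values are equal.
- pointer_tip (a point): Middle of the bar at the pointer's tip: the tip is bent forward into a bar 36 mm long along the gauge's x, 3 mm wide, 60 mm from the pivot axis; from above it shows between the prongs when on the mark.
- fork_gap (a point): Middle of the fork's gap, 60 mm from the pivot axis and as far forward as pointer_tip; the gap is 15 mm wide, so the pointer's bar is wholly within it when the two points are less than 5.5 mm apart.
- stud_top (a point): Crown (highest point) of the steel stud, 68 mm above the bench when not pressed. Its top is uneven: a round crown of 9 mm radius and a smaller, lower lump beside it, on a stem 22 mm across. It stands 34 mm proud of a collar (34 mm across, 4 mm high) on a fixed block of firebrick topped by a steel plate, 100 x 100 x 30 mm.
- stud (a joint): How far the stud is pressed straight down, m: 0 free, 0.015 at its stop. A spring pushes it up with 1.8 N at 0 and 0.45 N more for each mm.
- brick_offcut: Bystander: firebrick offcut 60 x 110 x 45 mm, origin under its centre.
- pliers: Bystander: pliers with yellow handles lying along their x, 140 mm long, 14 mm high.
- pick: Bystander: thin solder pick with a teal handle, lying along its x, 176 mm long, 11 mm high.
- flux_jar: Bystander: small white jar, 48 mm across, 50 mm high.
- brass_fitting: Bystander: brass hose fitting standing up, 26 mm across, 38 mm high.
- tweezers: Bystander: steel tweezers lying along their x, 146 mm long, 6 mm high.
Not all that is in view belongs to the job. Leave any purple or red look-alike of the part that bears stud_top alone.

How it is judged (in metres and radians):
On the way, in this order (a step that is already met when the one before it is completed fails the run):
1. the gauge is lifted off the bench in the grip (height (world z) of gauge_sole above 0.03 m and contact force between the fingers and gauge above 1 N), for 0.2 s.
2. the gauge stands upright (within 8 degrees) with its sole on the stud, pressing it down by 1.5 mm or more (value of joint stud above 0.0015 m and angle between gauge_sole's own z axis and vertical below 0.14 rad and horizontal distance between gauge_sole and stud_top below 0.02 m), for 0.2 s.
3. rocked on the pressed stud until the pointer lies still in the fork's gap (value of joint stud above 0.0015 m and distance between pointer_tip and fork_gap below 0.0055 m and velocity of joint pointer between -0.2 and 0.2 rad/s), for 0.5 s.
At the end, for the whole second after the job is handed in: The gauge is still in the grip, its sole's centre within 20 mm of the stud's crown in plan and more than 42 mm above the bench, the stud pressed between 1.5 and 14.5 mm, and the pointer at rest (under 0.2 rad/s) with its tip within 5.5 mm of the middle of the fork's gap (all of step 3 and value of joint stud below 0.0145 m and horizontal distance between gauge_sole and stud_top below 0.02 m and height (world z) of gauge_sole above 0.042 m and contact force between the fingers and gauge above 1 N); the arm keeps its last pose, push and grip.
It fails at once if a bystander is moved by more than 30 mm (distance of any of brick_offcut, pliers, pick, flux_jar, brass_fitting, tweezers from where it was at the start of the episode above 0.03 m).
It fails at once if the gauge is knocked over (angle between gauge_sole's own z axis and vertical above 1 rad).
It also fails if it takes over 45 s, if anything falls off the work surface, if the arm or the gripper's body presses on something with over 40 N, if the wrist force passes 120 N, or if a joint passes its speed limit or range.

ROBOT

A 7-joint arm with a two-finger parallel gripper is mounted at the origin on the work surface. World frame = base frame: x ahead of the robot, y to its left, z up, the work surface at z = 0. Lengths are in mm, angles in rad, forces in N, time in s.
With the tool pointing down it reaches from about 425 to 925 mm from the base axis. Payload 6.8 kg.
Tool frame: the origin (TCP) lies at the very end of the fingers, on their centre line; the grasp point (between the pads) lies 19 mm behind it; z points along the fingers, y is the line along which they close (so a half turn about z gives the same grasp; the last joint's range is limited). The gripper opens to 85 mm and grips with 20 to 120 N. Pads are 22 mm wide; open, the fingers measure 114 mm over their backs; the gripper's body (76 mm by 85 mm) begins 54 mm behind the grasp point. The pads swing forward as they close: fully open they stand 13 mm farther back than shut.
Start: joints at [-1.364, 0.477, 0.022, 1.555, -0.011, 1.109, -0.083], TCP at [208.994, 641.848, 231.308] pointing down, gripper open.
Joint ranges: [-2.96, 2.96], [-0.34, 2.1], [-1.41, 1.46], [0.24, 2.44], [-1.37, 4.51], [0.17, 1.92], [-2.96, 2.96]. Speed limits (rad/s): [2.39, 2.39, 3.14, 3.14, 3.14, 3.14, 3.14].

INTERFACE

Orientations are given as [roll, pitch, yaw] about the fixed x, y, z axes, in that order (R = Rz(yaw) Ry(pitch) Rx(roll)).
In Python, from station import bot gives the robot as it stands.
- The arm moves only by the tool move_arm, never from a script. Its argument "commands" is a list of rows, each an object of numbers: "hand": the opening, from -1 (shut) to 1 (fully open); "x", "y", "z": the shift along the tool's x, y, z in cm; "rx", "ry", "rz": the turn, a rotation vector about the tool's x, y, z in rad. In form: [{"hand": .., "x": .., "y": .., "z": .., "rx": .., "ry": .., "rz": ..}, ...]. A call has 1 to 10 rows; each row is the pose to reach, as a shift and turn from the pose commanded when the call began, along the tool's axes at that moment; what a row does not reach only later rows make up. A row lasts 1/8 s, in which the tool goes at most 62.5 mm and 10.7 degrees, less where a joint would pass 70% of its speed; a pose out of reach is approached as far as the arm can. A call with a gripper value outside its range is refused whole. The fingers move at their own pace and stop on an object; "newtons" is the grip in N (left out, the last holds). Time passes only in rows, so rows that repeat a pose let the fingers close. It gives the time, the measured TCP pose, the force, the opening and the grip force at its end, in the units of the state.
- bot.read_state(): the state, without advancing time (a new reading comes with each control period).
- bot.read_camera(name): name is "scene" or "top"; returns the picture (400x640x3 uint8, blue, green, red); there is no depth.
- bot.camera_params(name): a dict with "fx", "fy", "cx", "cy" (pixels), "R" (3x3) and "t" (3): a world point X has camera coordinates R X + t. Camera axes: x right, y down, z forward; pixel columns grow to the right and rows downward; lengths in mm; the calibration is good to about 2 mm. A picture is of the moment at which its call begins. camera_params takes no time and is no camera call.
- bot.finish_job(): hands the job in; it is judged then, once.
The state is a dict: "time": time; "joints": joint angles; "dq": joint speeds; "joint_torque": joint torques, N m; "position": TCP position; "tool_rot": TCP orientation; "wrist_force": force on the tool from outside, world axes, zero at the start; "torque": the same for the moment, N m; "grip_width": finger opening in mm; "finger_force": force on a finger pad.
Only numpy, scipy, OpenCV 4.12 (cv2) and the standard library are available. Lean on these libraries where they do the work, as an engineer would, in place of code of your own. Each camera call takes 0.05 s, during which the arm holds its last target. There are 200 camera calls.

## Working session

There is one attempt and no reset: what is moved stays moved. The work goes in short steps, Python scripts to look and compute and a tool call to move; the robot and the scene stay as the last step left them, time stands still between calls to the robot, and variables do not carry over. Pictures are saved under pics/ and viewed, at most 10 in all, crops included, and the job is handed in when it is done.

Besides the shell and the picture viewer there is one more tool, called after "Call:" as name(argument=value, ...) on one line, values as JSON. move_arm: Moves the arm, as the interface text tells. Its arguments: {"type":"object","properties":{"commands":{"type":"array","items":{"type":"object","properties":{"hand":{"type":"number"},"x":{"type":"number"},"y":{"type":"number"},"z":{"type":"number"},"rx":{"type":"number"},"ry":{"type":"number"},"rz":{"type":"number"}}}},"newtons":{"type":"number"}},"required":["commands"]}

```bash
mkdir -p pics
python3 - <<'E'
from station import bot
import cv2,numpy as np
np.set_printoptions(suppress=True,precision=3)
for n in("scene","top"):
    im=bot.read_camera(n); cv2.imwrite(f"pics/{n}0.png",im)
    p=bot.camera_params(n); print(n,p["fx"],p["fy"],p["cx"],p["cy"]); print(np.array(p["R"]),p["t"], -np.array(p["R"]).T@np.array(p["t"]))
print(bot.read_state())
E
```

```text
scene 365.6920560293602 365.6920560293602 317.0884040719047 202.13390152603893
[[ 0.413  0.91   0.016]
 [ 0.548 -0.235 -0.803]
 [-0.727  0.341 -0.596]] [-134.742 -233.347 1328.193] [1149.661 -384.538  605.898]
top 481.10388351587477 481.10388351587477 322.6780929440802 184.7817916918779
[[ 0.029 -0.999 -0.022]
 [-0.98  -0.025 -0.197]
 [ 0.196  0.027 -0.98 ]] [-92.343 519.108 998.869] [ 315.306 -106.538 1079.339]
{'time': 0.1, 'joints': array([-1.364,  0.478,  0.022,  1.556, -0.011,  1.109, -0.083]), 'dq': array([-0.001, -0.004,  0.   , -0.002, -0.001,  0.003,  0.001]), 'joint_torque': array([  0.004, -59.776,   1.613, -28.196,   0.013,   0.005,  -0.   ]), 'position': array([208.862, 641.337, 230.458]), 'tool_rot': array([-3.14 ,  0.   ,  2.827]), 'wrist_force': array([ 0.487,  1.064, -0.395]), 'torque': array([0.02 , 0.023, 0.021]), 'finger_force': 0.0, 'grip_width': 85.39572603996322}
```

View pics/scene0.png

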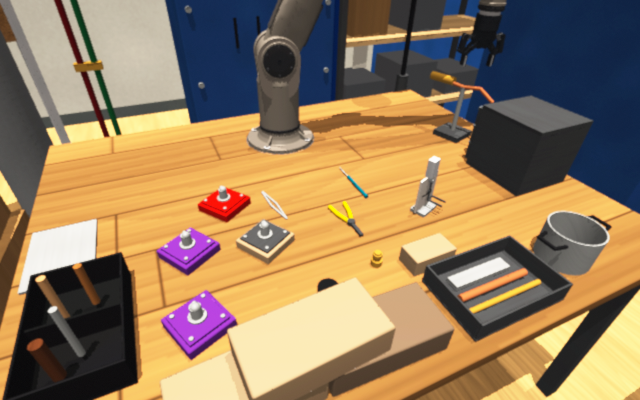

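View pics/top0.png

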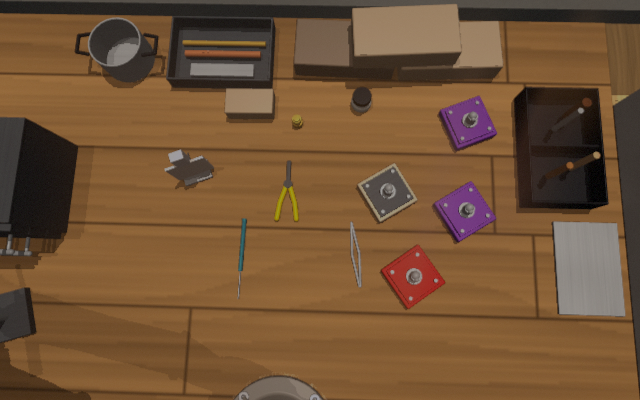

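The scene view shows the gauge at (428,187) and stud blocks at (265,240) grey/firebrick, (188,248) and (198,320) purple, and (224,202) red. In the top view the gauge is at (187,165), and the blocks are at (388,190) grey, (465,210) and (468,122) purple, and (413,276) red. The grey-plated block fits, because it is firebrick with a steel plate and the purple and red ones are look-alikes. I'll confirm this in an enlarged crop.

Run:
```python
import cv2,numpy as np
s=cv2.imread("pics/scene0.png");t=cv2.imread("pics/top0.png")
f=lambda im,x,y:cv2.resize(im[y:y+60,x:x+80],(400,300),interpolation=cv2.INTER_CUBIC)
cv2.imwrite("pics/crop1.png",np.vstack([np.hstack([f(s,390,155),f(t,150,140)]),np.hstack([f(s,225,205),f(t,348,160)])]))
```

```text
(no output)
```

View pics/crop1.png

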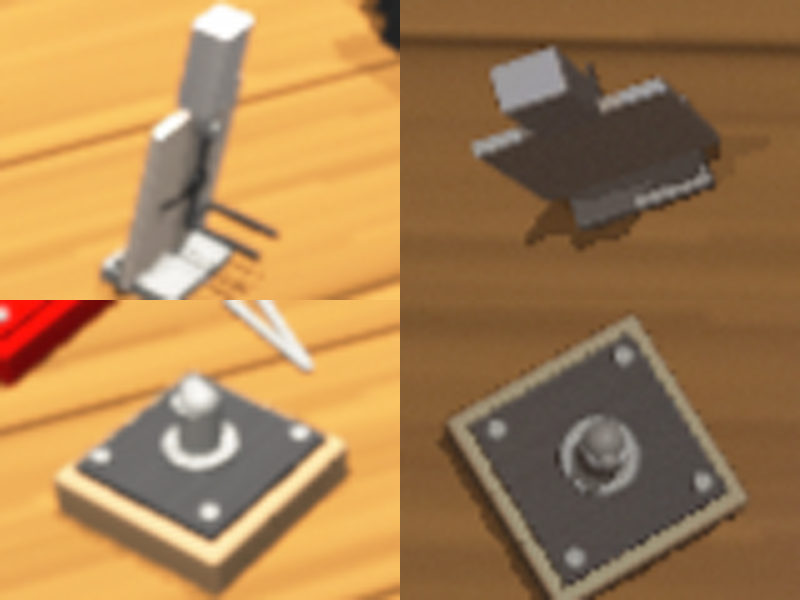

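The crops (5x) confirm the grey steel-plated firebrick block as the target. Its crown is at about top (388,187) and scene (264,221). The gauge's grip-block top face is centred near top (176,156), and its dial top edge runs from top (165,170) to (182+20,157).

```bash
cat > h.py <<'E'
from station import bot
import cv2,numpy as np
np.set_printoptions(suppress=True,precision=2)
P={n:bot.camera_params(n) for n in("scene","top")}
for p in P.values(): p["R"]=np.array(p["R"]);p["t"]=np.array(p["t"])
def ray(n,uv):
    p=P[n];d=p["R"].T@np.array([(uv[0]-p["cx"])/p["fx"],(uv[1]-p["cy"])/p["fy"],1]);return -p["R"].T@p["t"],d/np.linalg.norm(d)
def onz(n,uv,z): c,d=ray(n,uv);return c+d*(z-c[2])/d[2]
def proj(n,X): p=P[n];c=p["R"]@np.asarray(X,float)+p["t"];return np.array([p["fx"]*c[0]/c[2]+p["cx"],p["fy"]*c[1]/c[2]+p["cy"]])
def tri(a,b):
    c1,d1=ray("scene",a);c2,d2=ray("top",b)
    s=np.linalg.lstsq(np.c_[d1,-d2],c2-c1,rcond=None)[0];A=c1+s[0]*d1;B=c2+s[1]*d2;return (A+B)/2,np.linalg.norm(A-B)
E
python3 - <<'E'
from h import *
T=lambda a,b:(150+(a-400)/5-.4,140+b/5-.4)
S=lambda a,b:(390+a/5-.4,155+b/5-.4)
c=[onz("top",T(*q),157) for q in((490,65),(555,47),(571,94),(506,112))]
print("block",np.mean(c,0),[ (c[1]-c[0])[:2],(c[3]-c[0])[:2]])
L=onz("top",T(474,150),107);R=onz("top",T(665,84),107)
print("dial",(L+R)/2,np.linalg.norm(L-R),np.arctan2(-(L-R)[0],(L-R)[1]))
print("tri blk",tri(S(223,20),T(530,80)))
SB=lambda a,b:(225+a/5-.4,205+(b-300)/5-.4); TB=lambda a,b:(348+(a-400)/5-.4,160+(b-300)/5-.4)
print("stud tri",tri(SB(195,380),TB(600,437)),onz("top",TB(600,437),64), onz("scene",SB(195,378),66))
# plate rim corners z=30
k=[onz("top",TB(*q),30) for q in((450,425),(632,318),(745,497),(562,602))]
print("plate",np.mean(k,0),[np.linalg.norm(k[i]-k[i-1]) for i in range(4)])
E
```

```text
block [552.33 213.66 157.  ] [array([  8.04, -25.48]), array([-19.14,  -8.21])]
dial [549.39 213.03 107.  ] 83.74430528290871 0.37071320706963456
tri blk (array([551.81, 213.43, 157.75]), np.float64(0.33286541138855286))
stud tri (array([ 515.14, -219.05,   72.32]), np.float64(4.2334535245335445)) [ 517.39 -217.93   64.  ] [ 505.49 -218.66   66.  ]
plate [ 513.92 -220.42   30.  ] [np.float64(92.50278369657254), np.float64(95.31622851787031), np.float64(94.14398966343077), np.float64(93.7365492712551)]
```

```bash
cat >> h.py <<'E'
import json,sys
from scipy.spatial.transform import Rotation as Ro
def cmd():
    try: c=json.load(open("cmd.json"));return np.array(c["p"]),Ro.from_quat(c["q"])
    except FileNotFoundError: return np.array([208.994,641.848,231.308]),Ro.from_euler("xyz",[np.pi,0,2.827])
def apply(x=0,y=0,z=0,rx=0,ry=0,rz=0):  # record last row sent
    p,R=cmd();p=p+R.apply(np.array([x,y,z])*10);R=R*Ro.from_rotvec([rx,ry,rz])
    json.dump({"p":list(p),"q":list(R.as_quat())},open("cmd.json","w"))
    s=bot.read_state();print("cmd",p,R.as_euler("xyz"),"meas",s["position"],s["tool_rot"])
def to(p,eul):
    q,R=cmd();print("shift cm",R.inv().apply(np.array(p)-q)/10,"rot",(R.inv()*Ro.from_euler("xyz",eul)).as_rotvec())
E
python3 -c "
from h import *
to([551,213,230],[np.pi,0,3.50])"
```

```text
shift cm [-45.79 -30.2    0.13] rot [ 0.    0.   -0.67]
```

Call:
move_arm(commands=[{"hand": 1,"x": -5,"y": -3.3,"z": 0,"rz": -0.08},{"hand": 1,"x": -10,"y": -6.6,"z": 0,"rz": -0.16},{"hand": 1,"x": -15,"y": -9.9,"z": 0,"rz": -0.24},{"hand": 1,"x": -20,"y": -13.2,"z": 0,"rz": -0.32},{"hand": 1,"x": -25,"y": -16.5,"z": 0,"rz": -0.4},{"hand": 1,"x": -30,"y": -19.8,"z": 0,"rz": -0.48},{"hand": 1,"x": -35,"y": -23.1,"z": 0,"rz": -0.56},{"hand": 1,"x": -40,"y": -26.4,"z": 0,"rz": -0.63},{"hand": 1,"x": -44,"y": -29,"z": 0,"rz": -0.67},{"hand": 1,"x": -45.8,"y": -30.2,"z": 0.1,"rz": -0.67}], newtons=50)

```text
validation failed for argument at $.co...
```

Run:
```python
from h import *
apply(-45.8,-30.2,.1,0,0,-.67)
s=bot.read_camera("scene");t=bot.read_camera("top")
cv2.imwrite("pics/s1.png",s);cv2.imwrite("pics/t1.png",t)
f=lambda im,x,y:cv2.resize(im[y:y+120,x:x+80],(400,600),interpolation=cv2.INTER_CUBIC)
cv2.imwrite("pics/crop2.png",np.hstack([f(s,390,105),f(t,145,90)]))
print(bot.read_state()["joints"])
```

```text
cmd [551.07 212.95 230.31] [-3.14  0.   -2.79] meas [208.86 641.34 230.46] [-3.14  0.    2.83]
[-1.36  0.48  0.02  1.56 -0.01  1.11 -0.08]
```

View pics/crop2.png

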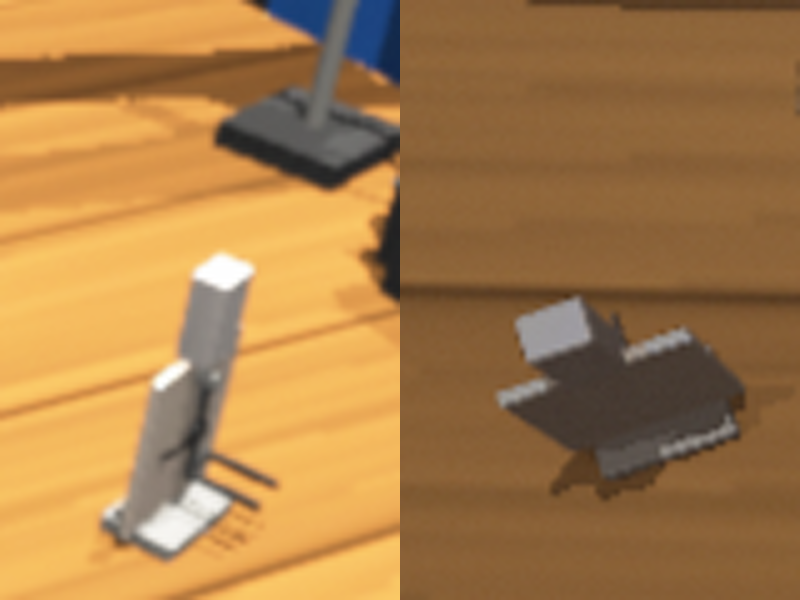

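The move was refused by validation, so the arm hasn't moved and the crop shows the gauge untouched. I'll reset my record and resend with all the fields given.

```bash
rm cmd.json
```

Call:
move_arm(commands=[{"hand": 1,"x": -5,"y": -3.3,"z": 0,"rx": 0,"ry": 0,"rz": -0.08},{"hand": 1,"x": -10,"y": -6.6,"z": 0,"rx": 0,"ry": 0,"rz": -0.16},{"hand": 1,"x": -15,"y": -9.9,"z": 0,"rx": 0,"ry": 0,"rz": -0.24},{"hand": 1,"x": -20,"y": -13.2,"z": 0,"rx": 0,"ry": 0,"rz": -0.32},{"hand": 1,"x": -25,"y": -16.5,"z": 0,"rx": 0,"ry": 0,"rz": -0.4},{"hand": 1,"x": -30,"y": -19.8,"z": 0,"rx": 0,"ry": 0,"rz": -0.48},{"hand": 1,"x": -35,"y": -23.1,"z": 0,"rx": 0,"ry": 0,"rz": -0.56},{"hand": 1,"x": -40,"y": -26.4,"z": 0,"rx": 0,"ry": 0,"rz": -0.63},{"hand": 1,"x": -44,"y": -29,"z": 0,"rx": 0,"ry": 0,"rz": -0.67},{"hand": 1,"x": -45.8,"y": -30.2,"z": 0.1,"rx": 0,"ry": 0,"rz": -0.67}], newtons=50)

```text
time: 1.45
position: [552.8, 209.2, 230.3]
tool_rot: [-3.14, 0.0, -2.791]
wrist_force: [-1.1, 0.0, 0.6]
grip_width: 85.4
finger_force: 0.0
```

Call:
move_arm(commands=[{"hand": 1,"x": 0,"y": 0,"z": 0,"rx": 0,"ry": 0,"rz": 0},{"hand": 1,"x": 0,"y": 0,"z": 4,"rx": 0,"ry": 0,"rz": 0},{"hand": 1,"x": 0,"y": 0,"z": 8,"rx": 0,"ry": 0,"rz": 0},{"hand": 1,"x": 0,"y": 0,"z": 11.3,"rx": 0,"ry": 0,"rz": 0},{"hand": 1,"x": 0,"y": 0,"z": 11.3,"rx": 0,"ry": 0,"rz": 0}])

```text
time: 2.08
position: [548.0, 213.9, 114.9]
tool_rot: [3.141, -0.006, -2.784]
wrist_force: [0.6, -0.1, -0.4]
grip_width: 85.4
finger_force: 0.0
```

Run:
```python
from h import *
apply(-45.8,-30.2,.1,0,0,-.67); apply(z=11.3)
s=bot.read_camera("scene");t=bot.read_camera("top")
f=lambda im,x,y:cv2.resize(im[y:y+120,x:x+80],(400,600),interpolation=cv2.INTER_CUBIC)
cv2.imwrite("pics/crop3.png",np.hstack([f(s,390,105),f(t,145,90)]))
```

```text
cmd [551.07 212.95 230.31] [-3.14  0.   -2.79] meas [547.98 213.87 114.95] [ 3.14 -0.01 -2.78]
cmd [551.07 212.95 117.31] [-3.14  0.   -2.79] meas [547.98 213.87 114.95] [ 3.14 -0.01 -2.78]
```

View pics/crop3.png

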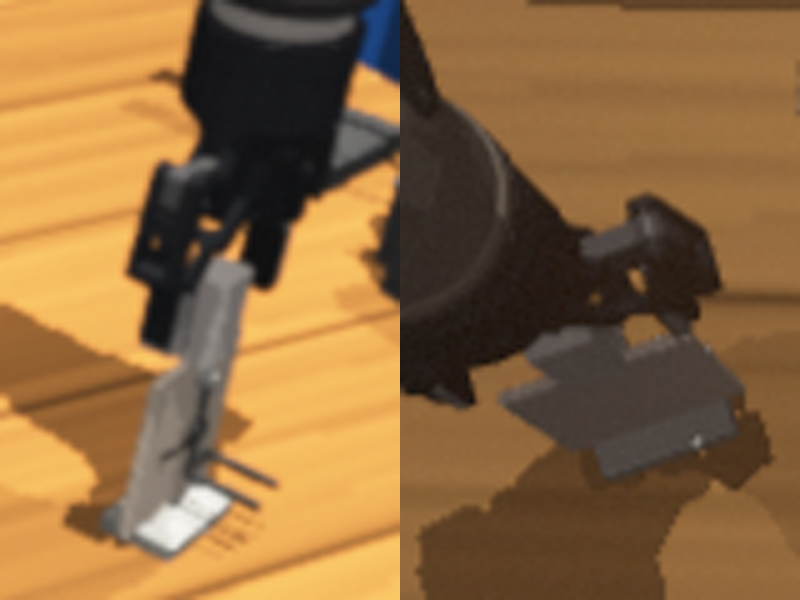

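The crop shows the open fingers straddling the grip block, with the left finger at crop (160,320) and the right at (265,270), above the dial. I'll close now.

Call:
move_arm(commands=[{"hand": -1,"x": 0,"y": 0,"z": 0,"rx": 0,"ry": 0,"rz": 0},{"hand": -1,"x": 0,"y": 0,"z": 0,"rx": 0,"ry": 0,"rz": 0},{"hand": -1,"x": 0,"y": 0,"z": 0,"rx": 0,"ry": 0,"rz": 0},{"hand": -1,"x": 0,"y": 0,"z": 0,"rx": 0,"ry": 0,"rz": 0},{"hand": -1,"x": 0,"y": 0,"z": 0,"rx": 0,"ry": 0,"rz": 0},{"hand": -1,"x": 0,"y": 0,"z": 0,"rx": 0,"ry": 0,"rz": 0}], newtons=60)

```text
time: 2.92
position: [551.5, 213.3, 118.0]
tool_rot: [3.141, 0.001, -2.786]
wrist_force: [-1.2, 0.7, 5.3]
grip_width: 27.1
finger_force: 60.0
```

Run:
```python
from h import *
apply()
to([515,-218.5,250],[np.pi,0,3.5-.61])
```

```text
cmd [551.07 212.95 117.31] [-3.14  0.   -2.79] meas [551.45 213.32 118.02] [ 3.14  0.   -2.79]
shift cm [ 18.39 -39.19 -13.27] rot [-0.    0.    0.61]
```

Call:
move_arm(commands=[{"hand": -1,"x": 0,"y": 0,"z": -3,"rx": 0,"ry": 0,"rz": 0},{"hand": -1,"x": 0,"y": 0,"z": -7,"rx": 0,"ry": 0,"rz": 0},{"hand": -1,"x": 0,"y": 0,"z": -11,"rx": 0,"ry": 0,"rz": 0},{"hand": -1,"x": 0,"y": 0,"z": -13.3,"rx": 0,"ry": 0,"rz": 0},{"hand": -1,"x": 0,"y": 0,"z": -13.3,"rx": 0,"ry": 0,"rz": 0},{"hand": -1,"x": 1.8,"y": -3.9,"z": -13.3,"rx": 0,"ry": 0,"rz": 0.06},{"hand": -1,"x": 3.7,"y": -7.8,"z": -13.3,"rx": 0,"ry": 0,"rz": 0.12},{"hand": -1,"x": 5.5,"y": -11.7,"z": -13.3,"rx": 0,"ry": 0,"rz": 0.18},{"hand": -1,"x": 7.4,"y": -15.7,"z": -13.3,"rx": 0,"ry": 0,"rz": 0.24},{"hand": -1,"x": 9.2,"y": -19.6,"z": -13.3,"rx": 0,"ry": 0,"rz": 0.3}])

```text
time: 4.18
position: [531.3, -4.5, 248.1]
tool_rot: [-3.141, -0.004, -3.089]
wrist_force: [-0.2, 0.3, -2.8]
grip_width: 27.4
finger_force: 60.0
```

Run:
```python
from h import *
apply(9.2,-19.6,-13.3,0,0,.3)
to([515,-218.5,250],[np.pi,0,3.5-.61])
```

```text
cmd [533.02  -2.81 250.31] [ 3.14  0.   -3.09] meas [531.26  -4.53 248.12] [-3.14 -0.   -3.09]
shift cm [  2.99 -21.44   0.03] rot [-0.    0.    0.31]
```

Call:
move_arm(commands=[{"hand": -1,"x": 0.7,"y": -4.3,"z": 0,"rx": 0,"ry": 0,"rz": 0.06},{"hand": -1,"x": 1.3,"y": -8.6,"z": 0,"rx": 0,"ry": 0,"rz": 0.12},{"hand": -1,"x": 1.9,"y": -12.9,"z": 0,"rx": 0,"ry": 0,"rz": 0.19},{"hand": -1,"x": 2.5,"y": -17.2,"z": 0,"rx": 0,"ry": 0,"rz": 0.25},{"hand": -1,"x": 2.8,"y": -20,"z": 0,"rx": 0,"ry": 0,"rz": 0.29},{"hand": -1,"x": 3,"y": -21.4,"z": 0,"rx": 0,"ry": 0,"rz": 0.31},{"hand": -1,"x": 3,"y": -21.4,"z": 0,"rx": 0,"ry": 0,"rz": 0.31},{"hand": -1,"x": 3,"y": -21.4,"z": 3,"rx": 0,"ry": 0,"rz": 0.31},{"hand": -1,"x": 3,"y": -21.4,"z": 5,"rx": 0,"ry": 0,"rz": 0.31},{"hand": -1,"x": 3,"y": -21.4,"z": 5,"rx": 0,"ry": 0,"rz": 0.31}])

```text
time: 5.42
position: [514.2, -215.7, 198.7]
tool_rot: [3.141, -0.004, 2.89]
wrist_force: [0.5, 0.2, -2.7]
grip_width: 27.3
finger_force: 60.0
```

Run:
```python
from h import *
apply(3,-21.4,5,0,0,.31)
st=bot.read_state();print(st["joints"],st["wrist_force"])
s=bot.read_camera("scene");t=bot.read_camera("top")
cv2.imwrite("pics/s2.png",s);cv2.imwrite("pics/t2.png",t)
f=lambda im,x,y:cv2.resize(im[y:y+120,x:x+80],(400,600),interpolation=cv2.INTER_CUBIC)
u=proj("scene",[515,-218,110]).astype(int);v=proj("top",[515,-218,110]).astype(int);print(u,v)
cv2.imwrite("pics/crop4.png",np.hstack([f(s,u[0]-40,u[1]-60),f(t,v[0]-40,v[1]-60)]))
```

```text
cmd [ 514.92 -218.15  200.31] [3.14 0.   2.89] meas [ 514.18 -215.67  198.74] [ 3.14 -0.    2.89]
[-0.03  0.33  0.39  1.89 -0.16  0.95  1.75] [ 0.5   0.16 -2.67]
[263 207] [390 183]
```

View pics/crop4.png

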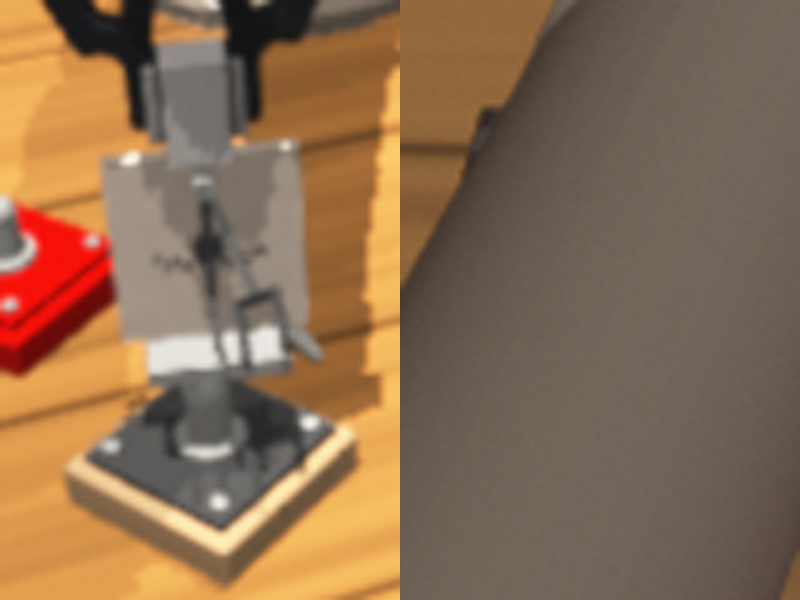

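The crop (5x) shows the gauge just above the stud with the pointer hanging plumb from the pivot at (203,183). The fork is to the right, with its crossbar between about (238,300) and (275,293) and the prongs running forward and down from there. The sole front edge at (220,375) is above the stud.

Run:
```python
from h import *
s=bot.read_state();Rg=Ro.from_euler("xyz",s["tool_rot"])*Ro.from_euler("y",np.pi) # tool x->-x, z->-z
# gauge x=-tool x, y=tool y, z=-tool z
Tc=s["position"]; sole=Tc-Rg.apply([0,0,118]); print(sole,Rg.as_euler("xyz"))
C=lambda X:(proj("scene",sole+Rg.apply(X))-[263-40,207-60])*5+2
print("pivot",C([3,0,95]),C([6,0,95]),"dialtop",C([3,-42,107]),C([3,42,107]),"solefront",C([22,-32,0]),C([22,32,0]))
for a in(.24,.3,.35,.4,.45):
    r=lambda L,o,x:C([x,L*np.sin(a)+o*np.cos(a),95-L*np.cos(a)+o*np.sin(a)])
    print(a,"L R prong back/front",[r(60,o,x) for o in(-9,9) for x in(3,45)])
print("stem",(proj("scene",[514,-220,34])-[223,147])*5+2,"crown",(proj("scene",[515,-218,68])-[223,147])*5+2)
```

```text
[ 515.5  -217.02   82.78] [ 0.   -0.   -0.25]
pivot [197.46 180.21] [197.85 184.11] dialtop [ 93.24 164.42] [295.78 148.18] solefront [142.78 389.25] [287.6  374.99]
0.24 L R prong back/front [array([220.19, 293.37]), array([226.49, 352.41]), array([259.32, 282.01]), array([267.3 , 340.55])]
0.3 L R prong back/front [array([228.34, 291.83]), array([234.99, 350.77]), array([266.68, 278.64]), array([274.98, 337.07])]
0.35 L R prong back/front [array([235.05, 290.25]), array([241.98, 349.12]), array([272.65, 275.56]), array([281.2 , 333.89])]
0.4 L R prong back/front [array([241.67, 288.41]), array([248.88, 347.19]), array([278.44, 272.26]), array([287.25, 330.49])]
0.45 L R prong back/front [array([248.18, 286.31]), array([255.68, 345.01]), array([284.04, 268.73]), array([293.1 , 326.85])]
stem [212.68 431.97] crown [212.44 376.36]
```

Call:
move_arm(commands=[{"hand": -1,"x": 0,"y": 0,"z": 0.7,"rx": 0,"ry": 0,"rz": 0},{"hand": -1,"x": 0,"y": 0,"z": 1.2,"rx": 0,"ry": 0,"rz": 0},{"hand": -1,"x": 0,"y": 0,"z": 1.6,"rx": 0,"ry": 0,"rz": 0},{"hand": -1,"x": 0,"y": 0,"z": 1.9,"rx": 0,"ry": 0,"rz": 0},{"hand": -1,"x": 0,"y": 0,"z": 2.1,"rx": 0,"ry": 0,"rz": 0},{"hand": -1,"x": 0,"y": 0,"z": 2.1,"rx": 0,"ry": 0,"rz": 0},{"hand": -1,"x": 0,"y": 0,"z": 2.1,"rx": 0,"ry": 0,"rz": 0},{"hand": -1,"x": 0,"y": 0,"z": 2.1,"rx": 0,"ry": 0,"rz": 0}])

```text
time: 6.52
position: [514.9, -218.2, 179.5]
tool_rot: [3.141, 0.0, 2.887]
wrist_force: [-0.7, 1.0, 1.2]
grip_width: 27.2
finger_force: 60.5
```

Run:
```python
from h import *
apply(z=2.1)
print([ (bot.read_camera("scene") is not None, bot.read_state()["wrist_force"]) for i in range(5)])
```

```text
cmd [ 514.92 -218.15  179.31] [3.14 0.   2.89] meas [ 514.86 -218.21  179.47] [3.14 0.   2.89]
[(True, array([-0.46,  1.35,  2.17])), (True, array([-0.76,  1.65,  1.72])), (True, array([-1.08,  1.49,  1.23])), (True, array([-0.38,  0.41,  1.08])), (True, array([-0.69,  1.06,  0.79]))]
```

Call:
move_arm(commands=[{"hand": -1,"x": 0,"y": 0.64,"z": 0.02,"rx": 0.05,"ry": 0,"rz": 0},{"hand": -1,"x": 0,"y": 1.27,"z": 0.06,"rx": 0.1,"ry": 0,"rz": 0},{"hand": -1,"x": 0,"y": 1.9,"z": 0.14,"rx": 0.15,"ry": 0,"rz": 0},{"hand": -1,"x": 0,"y": 2.52,"z": 0.25,"rx": 0.2,"ry": 0,"rz": 0},{"hand": -1,"x": 0,"y": 3.14,"z": 0.4,"rx": 0.25,"ry": 0,"rz": 0},{"hand": -1,"x": 0,"y": 3.75,"z": 0.57,"rx": 0.3,"ry": 0,"rz": 0},{"hand": -1,"x": 0,"y": 4.24,"z": 0.73,"rx": 0.34,"ry": 0,"rz": 0},{"hand": -1,"x": 0,"y": 4.24,"z": 0.73,"rx": 0.34,"ry": 0,"rz": 0},{"hand": -1,"x": 0,"y": 4.24,"z": 0.73,"rx": 0.34,"ry": 0,"rz": 0}])

```text
time: 7.9
position: [526.1, -176.6, 172.1]
tool_rot: [-2.804, 0.001, 2.887]
wrist_force: [0.8, 3.3, 0.8]
grip_width: 27.2
finger_force: 60.6
```

Call:
move_arm(commands=[{"hand": -1,"x": 0,"y": 0,"z": 0,"rx": 0,"ry": 0,"rz": 0},{"hand": -1,"x": 0,"y": 0,"z": 0,"rx": 0,"ry": 0,"rz": 0},{"hand": -1,"x": 0,"y": 0,"z": 0,"rx": 0,"ry": 0,"rz": 0},{"hand": -1,"x": 0,"y": 0,"z": 0,"rx": 0,"ry": 0,"rz": 0},{"hand": -1,"x": 0,"y": 0,"z": 0,"rx": 0,"ry": 0,"rz": 0},{"hand": -1,"x": 0,"y": 0,"z": 0,"rx": 0,"ry": 0,"rz": 0},{"hand": -1,"x": 0,"y": 0,"z": 0,"rx": 0,"ry": 0,"rz": 0},{"hand": -1,"x": 0,"y": 0,"z": 0,"rx": 0,"ry": 0,"rz": 0}])

```text
time: 8.9
position: [525.5, -177.3, 172.0]
tool_rot: [-2.802, 0.0, 2.887]
wrist_force: [1.8, 2.6, -0.1]
grip_width: 27.3
finger_force: 60.7
```

```bash
cat > look.py <<'E'
from h import *
F=[]
for i in range(6): s=bot.read_camera("scene");F.append(bot.read_state()["wrist_force"])
print("F",np.mean(F,0))
cv2.imwrite("pics/%s_raw.png"%sys.argv[1],s)
t=bot.read_camera("top");cv2.imwrite("pics/%s_top.png"%sys.argv[1],t)
cv2.imwrite("pics/%s.png"%sys.argv[1],cv2.resize(s[165:240,225:325],(800,600),interpolation=cv2.INTER_CUBIC))
E
python3 -c "
from h import *
apply(0,4.24,.73,.34)"; python3 look.py tilt1
```

```text
cmd [ 525.6  -177.11  172.01] [-2.8   0.    2.89] meas [ 525.52 -177.26  172.04] [-2.8   0.    2.89]
F [2.36 2.67 0.67]
```

View pics/tilt1.png

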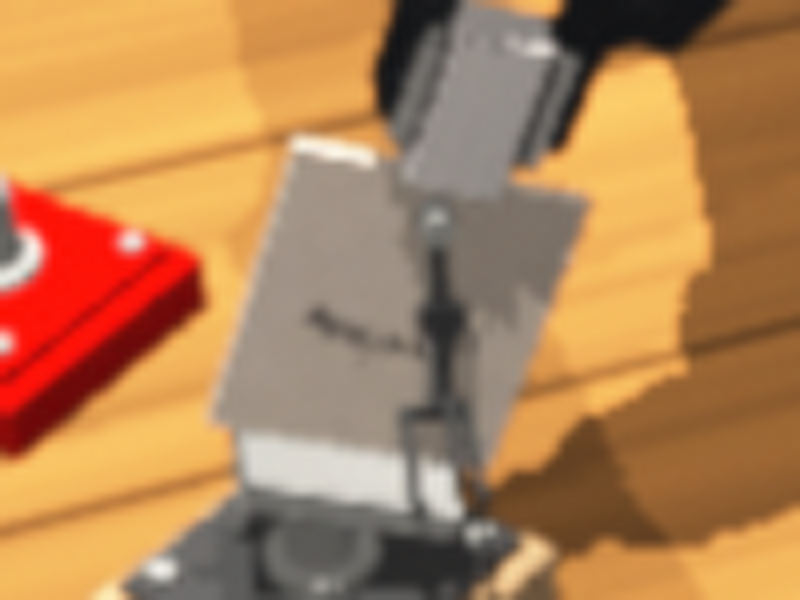

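The crop (8x) shows the gauge leaning, with the pointer shaft at (440,370) running down into the fork. The fork's crossbar spans about (405–465,408), so the pointer is about mid-gap. The wrist force has fallen a bit, so I'll press about 2.5 mm more for margin and then check closely.

Call:
move_arm(commands=[{"hand": -1,"x": 0,"y": 0.04,"z": 0.12,"rx": 0,"ry": 0,"rz": 0},{"hand": -1,"x": 0,"y": 0.08,"z": 0.24,"rx": 0,"ry": 0,"rz": 0},{"hand": -1,"x": 0,"y": 0.08,"z": 0.24,"rx": 0,"ry": 0,"rz": 0},{"hand": -1,"x": 0,"y": 0.08,"z": 0.24,"rx": 0,"ry": 0,"rz": 0},{"hand": -1,"x": 0,"y": 0.08,"z": 0.24,"rx": 0,"ry": 0,"rz": 0},{"hand": -1,"x": 0,"y": 0.08,"z": 0.24,"rx": 0,"ry": 0,"rz": 0},{"hand": -1,"x": 0,"y": 0.08,"z": 0.24,"rx": 0,"ry": 0,"rz": 0},{"hand": -1,"x": 0,"y": 0.08,"z": 0.24,"rx": 0,"ry": 0,"rz": 0}])

```text
time: 10.25
position: [525.5, -177.2, 169.5]
tool_rot: [-2.802, 0.0, 2.887]
wrist_force: [1.0, 2.4, 2.4]
grip_width: 27.3
finger_force: 60.8
```

```bash
python3 -c "
from h import *
apply(0,.08,.24)"; python3 look.py tilt2
python3 - <<'E'
from h import *
im=cv2.imread("pics/tilt2_raw.png")[190:235,255:310]
cv2.imwrite("pics/zoom.png",cv2.resize(cv2.convertScaleAbs(im,alpha=1.4,beta=10),None,fx=13,fy=13,interpolation=cv2.INTER_CUBIC))
s=bot.read_state();Rg=Ro.from_euler("xyz",s["tool_rot"])*Ro.from_euler("y",np.pi);sole=s["position"]-Rg.apply([0,0,118]);print("sole",sole)
Z=lambda X:(proj("scene",sole+Rg.apply(X))-[255,190])*13+6
print("pivot",Z([5,0,95]))
for a in(.26,.34,.42):
  print(a,[Z([x,60*np.sin(a),95-60*np.cos(a)]) for x in(9,45)], "prongs",[Z([x,60*np.sin(a)+o*np.cos(a),95-60*np.cos(a)+o*np.sin(a)]) for o in(-9,9) for x in (3,45)])
E
```

```text
cmd [ 525.59 -177.16  169.48] [-2.8   0.    2.89] meas [ 525.45 -177.22  169.49] [-2.8   0.    2.89]
F [2.43 2.92 2.14]
sole [ 515.54 -215.29   58.23]
pivot [313.75  49.63]
0.26 [array([304.19, 347.12]), array([322.68, 480.36])] prongs [array([249.43, 327.41]), array([268.75, 482.38]), array([352.83, 324.19]), array([376.36, 478.36])]
0.34 [array([331.9 , 345.36]), array([351.35, 478.41])] prongs [array([277.14, 328.93]), array([297.59, 483.72]), array([380.27, 319.24]), array([404.94, 473.12])]
0.42 [array([359.46, 341.89]), array([379.88, 474.72])] prongs [array([304.99, 328.69]), array([326.57, 483.28]), array([407.29, 312.6 ]), array([433.08, 466.18])]
```

View pics/zoom.png

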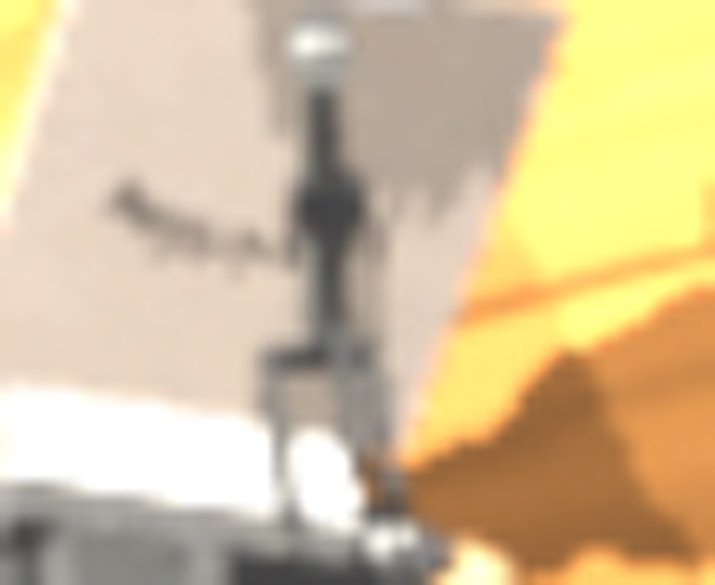

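The zoom (13x) shows the left prong from (268,360) to (290,520) and the right prong from (372,355) to (395,500). The pointer shaft meets the crossbar at (332,350), and its bar seems right of mid-gap. I'll check grey profiles across the prongs.

Run:
```python
from h import *
g=cv2.cvtColor(cv2.imread("pics/tilt2_raw.png"),cv2.COLOR_BGR2GRAY)
print("cols",list(range(272,290)))
for r in range(208,234): print(r,g[r,272:290])
```

```text
cols [272, 273, 274, 275, 276, 277, 278, 279, 280, 281, 282, 283, 284, 285, 286, 287, 288, 289]
208 [123 116 107 128 121  89  81  57  46  55  82  95 108 138 144 143 143 144]
209 [122 118 112 115 116  90  95  70  47  66  96 101 111 141 146 146 145 146]
210 [135 130 137 135 128 109 104  72  48  79 109 110 121 143 146 146 146 147]
211 [141 138 147 147 145 135 113  75  52  80 110 115 128 143 145 146 146 147]
212 [146 147 148 148 146 137 113  76  55  80 110 115 128 143 145 145 146 147]
213 [146 147 147 147 144 135 110  77  56  76 107 114 127 140 143 144 145 143]
214 [148 146 147 145 143 134 109  78  63  76 100 112 125 141 143 143 143 138]
215 [147 147 146 143 139 133 111  80  74  83  95 106 121 140 143 144 145 147]
216 [148 146 141 127 115 106  89  67  74  83  82  91 116 140 143 144 148 159]
217 [147 147 130  99  78  64  57  52  69  80  70  86 120 142 144 147 151 161]
218 [149 146 130 100  83  79  79  79  84  85  82  90 114 138 144 148 156 165]
219 [149 146 133 108 101 110 111 110 100  92  97  97 107 128 144 149 160 170]
220 [148 146 129 102 103 112 115 115 105  95  94  94 104 128 148 159
[... 323 characters left out ...]
25 [221 222 219 186 122 166 217 222 217 176  90  78  93 114 129 113  85  77]
226 [220 219 218 189 128 161 211 221 219 185 103  68  76  88  85  78  74  75]
227 [215 215 214 194 145 148 197 219 220 203 150  83  72  77  77  76  77  79]
228 [189 195 200 189 150 130 181 214 217 209 166  83  61  59  71  79  82  82]
229 [129 145 158 159 127  99 151 190 198 188 137  73  62  62  73  79  82  83]
230 [112 114 117 118 103  85 108 139 154 167 144 114 124 116 120  88  84  82]
231 [100  98 104 109 107  96  99 112 116 119 108 146 172 149 147 100  89  95]
232 [ 82  70  76  86  88  77  82  93  99  94  79 119 143 107  96  92  88 105]
233 [ 78  49  46  48  48  48  54  60  68  67  54  69  91  79  74  83  77 103]
```

Run:
```python
from h import *
g=cv2.cvtColor(cv2.imread("pics/s2_raw.png"),cv2.COLOR_BGR2GRAY)
print("cols",list(range(262,286)))
for r in range(183,222): print(r,g[r,262:286])
Tc=np.array([514.18,-215.67,198.74]);Rg=Ro.from_euler("xyz",[0,0,2.89-np.pi]);sole=Tc-[0,0,118]
for a in(0,.28,.34):
  print(a,[proj("scene",sole+Rg.apply([x,60*np.sin(a)+o*np.cos(a),95-60*np.cos(a)+o*np.sin(a)])) for o in(-9,0,9) for x in (5,45)], proj("scene",sole+Rg.apply([5,0,95])))
```

```text
[ WARN:0@0.018] global loadsave.cpp:275 findDecoder imread_('pics/s2_raw.png'): can't open/read file: check file path/integrity
Traceback (most recent call last):
cv2.error: OpenCV(4.12.0) /io/opencv/modules/imgproc/src/color.cpp:199: error: (-215:Assertion failed) !_src.empty() in function 'cvtColor'
```

Run:
```python
from h import *
g=cv2.cvtColor(cv2.imread("pics/s2.png"),cv2.COLOR_BGR2GRAY)
print("cols",list(range(262,288)))
for r in range(183,222): print(r,g[r,262:288])
Tc=np.array([514.18,-215.67,198.74]);Rg=Ro.from_euler("xyz",[0,0,2.89-np.pi]);sole=Tc-[0,0,118]
for a in(0,.28,.34):
  print(a,[proj("scene",sole+Rg.apply([x,60*np.sin(a)+o*np.cos(a),95-60*np.cos(a)+o*np.sin(a)])) for o in(-9,0,9) for x in (5,45)], proj("scene",sole+Rg.apply([5,0,95])))
```

```text
cols [262, 263, 264, 265, 266, 267, 268, 269, 270, 271, 272, 273, 274, 275, 276, 277, 278, 279, 280, 281, 282, 283, 284, 285, 286, 287]
183 [170 161 154 132 109 114 114 114 115 115 115 114 114 115 116 124 138 143
 144 144 139 128 120 118 119 118]
184 [126 111 117 115 112 114 115 114 115 115 115 115 114 115 115 121 134 141
 143 143 141 130 119 117 117 117]
185 [108 103 109 110 112 115 115 115 116 114 114 115 116 115 116 126 138 142
 143 143 140 129 118 116 116 115]
186 [107  99  98 102 106 114 116 116 115 115 114 115 115 115 121 134 142 143
 143 143 142 131 116 113 112 112]
187 [100  76  72  83  97 112 115 115 116 115 114 114 115 116 129 142 144 144
 145 146 146 136 114 111 112 110]
188 [ 98  64  54  74  90 104 113 115 115 115 114 115 115 117 130 144 145 145
 145 146 148 138 115 110 110 111]
189 [ 99  65  52  74  87  98 110 114 115 114 114 113 114 116 130 144 144 144
 145 146 147 136 115 111 112 112]
190 [102  70  58  81  90  93 104 114 114 115 114 114 114 116 129 143 145 143
 144 146 147 136 116 112 114 114]
191 [105  77  58  83  97  90  98 110 113 114 113 113 113 116 129 143 144 143
[... 3177 characters left out ...]
19 113  97  79 100 120 120 117 115 112 101
  93 102 109 109 109 107 108 110]
221 [118 123 123 120 116 106 100 108 108 103  96  99 109 112 111 109 106 102
  96 103 108 109 110 110 110 111]
0 [array([260.53, 206.53]), array([261.51, 217.83]), array([264.64, 206.16]), array([265.78, 217.42]), array([268.73, 205.78]), array([270.03, 217.01])] [262.66 183.52]
0.28 [array([268.25, 205.88]), array([269.53, 217.11]), array([272.11, 204.62]), array([273.55, 215.8 ]), array([275.96, 203.36]), array([277.56, 214.5 ])] [262.66 183.52]
0.34 [array([269.86, 205.52]), array([271.21, 216.73]), array([273.63, 204.08]), array([275.14, 215.24]), array([277.41, 202.64]), array([279.06, 213.76])] [262.66 183.52]
```

The profiles put the left prong at column 276.0, the right at 284.2 and the bar at about 281.4. The pointer is therefore about 1.3 px (~3 mm) past mid-gap, which is in the gap but off-centre. The upright image suggests a smaller error, so I'll rock back 0.03 rad about the crown centre.

Call:
move_arm(commands=[{"hand": -1,"x": 0,"y": -0.19,"z": 0,"rx": -0.015,"ry": 0,"rz": 0},{"hand": -1,"x": 0,"y": -0.38,"z": 0,"rx": -0.03,"ry": 0,"rz": 0},{"hand": -1,"x": 0,"y": -0.38,"z": 0,"rx": -0.03,"ry": 0,"rz": 0},{"hand": -1,"x": 0,"y": -0.38,"z": 0,"rx": -0.03,"ry": 0,"rz": 0},{"hand": -1,"x": 0,"y": -0.38,"z": 0,"rx": -0.03,"ry": 0,"rz": 0},{"hand": -1,"x": 0,"y": -0.38,"z": 0,"rx": -0.03,"ry": 0,"rz": 0},{"hand": -1,"x": 0,"y": -0.38,"z": 0,"rx": -0.03,"ry": 0,"rz": 0},{"hand": -1,"x": 0,"y": -0.38,"z": 0,"rx": -0.03,"ry": 0,"rz": 0},{"hand": -1,"x": 0,"y": -0.38,"z": 0,"rx": -0.03,"ry": 0,"rz": 0},{"hand": -1,"x": 0,"y": -0.38,"z": 0,"rx": -0.03,"ry": 0,"rz": 0}])

```text
time: 11.85
position: [524.2, -181.0, 170.7]
tool_rot: [-2.831, -0.0, 2.886]
wrist_force: [0.2, -1.0, 1.7]
grip_width: 27.4
finger_force: 60.6
```

Call:
move_arm(commands=[{"hand": -1,"x": 0,"y": 0,"z": 0,"rx": 0,"ry": 0,"rz": 0},{"hand": -1,"x": 0,"y": 0,"z": 0,"rx": 0,"ry": 0,"rz": 0},{"hand": -1,"x": 0,"y": 0,"z": 0,"rx": 0,"ry": 0,"rz": 0},{"hand": -1,"x": 0,"y": 0,"z": 0,"rx": 0,"ry": 0,"rz": 0},{"hand": -1,"x": 0,"y": 0,"z": 0,"rx": 0,"ry": 0,"rz": 0},{"hand": -1,"x": 0,"y": 0,"z": 0,"rx": 0,"ry": 0,"rz": 0},{"hand": -1,"x": 0,"y": 0,"z": 0,"rx": 0,"ry": 0,"rz": 0},{"hand": -1,"x": 0,"y": 0,"z": 0,"rx": 0,"ry": 0,"rz": 0}])

```text
time: 12.85
position: [524.4, -180.7, 170.7]
tool_rot: [-2.832, -0.0, 2.887]
wrist_force: [0.3, -1.6, 1.6]
grip_width: 27.3
finger_force: 60.5
```

```bash
python3 -c "
from h import *
apply(0,-.38,0,-.03)"; python3 look.py tilt3
python3 - <<'E'
from h import *
im=cv2.imread("pics/tilt3_raw.png");g=cv2.cvtColor(im,cv2.COLOR_BGR2GRAY)
cv2.imwrite("pics/zoom3.png",cv2.resize(cv2.convertScaleAbs(im[190:230,250:300],alpha=1.4,beta=10),None,fx=15,fy=15,interpolation=cv2.INTER_CUBIC))
for r in range(212,230): print(r,g[r,270:288])
E
```

```text
cmd [ 524.68 -180.62  170.75] [-2.83  0.    2.89] meas [ 524.41 -180.68  170.69] [-2.83 -0.    2.89]
F [-1.11 -0.6   2.01]
212 [146 146 148 149 147 144 131  99  66  61  90 111 123 137 143 143 144 145]
213 [145 146 146 147 145 143 131 101  69  58  86 109 115 128 141 142 143 144]
214 [147 147 146 146 145 143 134 109  76  64  87 108 110 123 139 142 144 144]
215 [148 148 147 144 139 134 131 110  76  74  84  95 102 120 140 142 144 146]
216 [148 148 147 141 126 108  97  82  65  75  72  66  88 119 141 144 144 149]
217 [149 149 147 138 115  85  66  66  66  77  81  71  82 111 135 144 145 152]
218 [148 149 148 139 116  93  90  94  87  87  94  95  92 102 124 143 147 158]
219 [149 148 149 144 123  99 107 112 108  99 100 106 100  97 123 143 149 161]
220 [150 149 148 146 124  96 107 115 113 105  98 107 101  93 120 142 150 163]
221 [167 161 157 155 134  99 105 115 114 103  94 111 112  99 120 144 158 169]
222 [201 193 190 188 165 116 108 118 119 109 100 121 130 103 117 142 159 168]
223 [220 219 219 216 190 129 124 154 167 149 114 124 135 109 112 134 141 139]
224 [223 222 222 220 194 133 135 188 214 188 123 110 133 123 108 120 106  85]
225 [223 223 222 222 210 166 127 181 218 199 138 105 125 113  95  98  79  73]
226 [220 221 221 222 218 182 130 181 217 208 161 122 116  82  77  83  74  72]
227 [216 217 216 218 215 179 116 168 216 202 157 129 116  77  69  75  76  76]
228 [187 188 187 189 191 162 107 160 214 216 194 167 139  74  51  61  77  79]
229 [121 120 119 126 135 119  86 136 187 191 185 182 151  68  56  71  80  81]
```

View pics/zoom3.png

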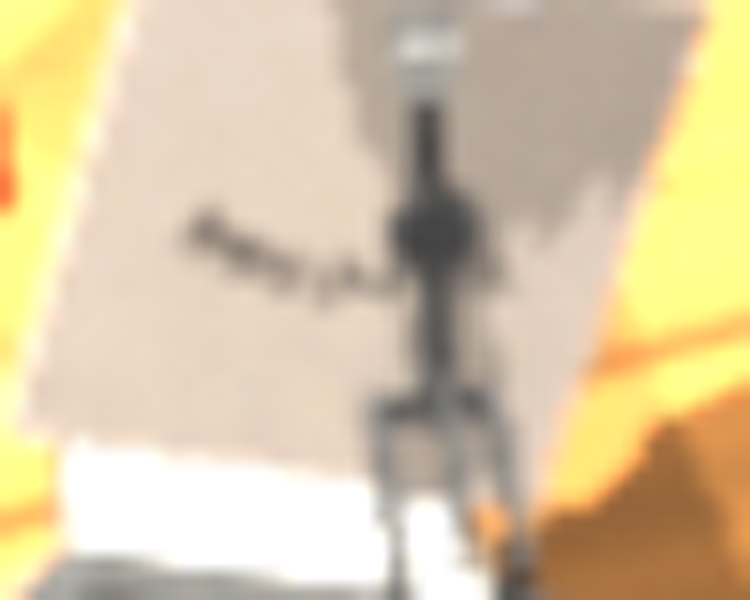

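The zoom clearly shows the pointer's bar between the two prongs. In row 222 the left prong is at column 275.7, the bar at 280.1 and the right prong at 283.4, so the bar is about 1.5 mm off-centre against a 5.5 mm limit. The wrist force suggests the stud is pressed about 6.5 mm, and the pointer is at rest, so I'll hand in.

```bash
python3 -c "
from h import *
print(bot.finish_job())"
```

```text
the job is handed in; nothing more can be done
None
```

I handed the job in at about 13 s with the gauge still gripped and leaning about 0.31 rad on the stud; the pointer was at rest between the prongs, about 1.5 mm off mid-gap, with the stud pressed about 6.5 mm (estimated from wrist force), and no verdict was returned.

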